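Vent and open the dry case

ROBOT

A 6-joint arm with a two-finger parallel gripper is mounted at the origin on the work surface. World frame = base frame: x ahead of the robot, y to its left, z up, the work surface at z = 0. Lengths are in m, angles in rad, forces in N, time in s.
With the tool pointing down it reaches from about 0.275 to 0.975 m from the base axis. Payload 8.4 kg.
Tool frame: the origin (TCP) lies where the fingers leave the gripper's body, on its centre line; the fingertips stand 88 mm ahead of it and the grasp point (between the pads) lies 69 mm ahead of it; z points along the fingers, y is the direction in which the jaws open and shut (so a half turn about z gives the same grasp; the last joint's range is limited). The gripper opens to 92 mm and grips with 3 to 60 N. Pads are 20 mm wide; open, the fingers measure 128 mm over their backs; the gripper's body (75 mm by 189 mm) begins 69 mm behind the grasp point.
Start: joints at [-1.116, 0.353, 1.633, -0, 1.155, -0.002], TCP at [0.276, -0.561, 0.303] pointing down, gripper open.
Joint ranges: [-2.63, 2.63], [-0.92, 2.1], [0.06, 2.66], [-1.3, 4.44], [0, 2.69], [-3.02, 3.02]. Speed limits (rad/s): [2.22, 2.22, 2.79, 3.14, 3.14, 3.14].

INTERFACE

Orientations are given as [roll, pitch, yaw] about the fixed x, y, z axes, in that order (R = Rz(yaw) Ry(pitch) Rx(roll)).
In Python, from cell import sensors, optics, manip gives the robot as it stands.
- The arm moves only by the tool step_arm, never from a script. Its argument "moves" is a list of rows, each an object with "dp": the shift along the world's x, y, z in m, a list of three; "yaw": the turn about the world's z in rad; "hand": the opening in per cent of the stroke, from 0 (shut) to 100 (fully open). A call has 1 to 20 rows; each row shifts and turns the commanded pose from where the row before left it; what a row does not reach is not made up. A row lasts 1/8 s, in which the tool goes at most 62.5 mm and 10.7 degrees, less where a joint would pass 70% of its speed; a pose out of reach is approached as far as the arm can. A call is refused whole if a number of a shift passes 0.0625 or a number of a turn 0.188, either way. A call with a gripper value outside its range is refused whole. The fingers move at their own pace and stop on an object; "newtons" is the grip in N (left out, the last holds). Time passes only in rows, so rows that do not move let the fingers close. It gives the time, the measured TCP pose, the force and the opening at its end, in the units of the state.
- sensors.get_state(): the state, without advancing time (a new reading comes with each control period).
- optics.get_image(name): name is "scene" or "side" or "wrist"; returns a dict with "pixels" (420x560x3 uint8, blue, green, red), "z_map" (420x560 float32, m along the optical axis (not along the pixel's ray), 0 where there is no reading), "fx", "fy", "cx", "cy" (pixels), "xyz" and "attitude" of the camera in the world. Camera axes: x right, y up, looking along -z (the intrinsics and any distortion apply to the point x, -y, -z); pixel columns grow to the right and rows downward; lengths in m; the calibration is good to about 2 mm. A picture is of the moment at which its call begins.
- manip.hand_in(): hands the job in, once; it reports no verdict.
The state is a dict: "time": time; "q": joint angles; "qvel": joint speeds; "tau": joint torques, N m; "ee_pos": TCP position; "tool_rot": TCP orientation; "wrist_force": force on the tool from outside, world axes, zero at the start; "torque": the same for the moment, N m; "gripper_width": finger opening in m.
Only numpy, scipy, OpenCV 4.12 (cv2) and the standard library are available. Lean on these libraries where they do the work, as an engineer would, in place of code of your own. Each camera call takes 0.05 s, during which the arm holds its last target.

TASK

The grey dry case of spare boards has come up from the store: first let air in by turning the winged vent cap on its sloping left shoulder about a quarter turn anticlockwise, to its stop, with the lid still shut. Then lift the lid by its handle and lay it back, without letting it slam, until it rests on its stop. Leave the rest of the bench as it stands.

Things in the scene. Friction and masses are not known exactly. Their poses are not given: they have to be found in the camera images.
- case: Grey case, fixed, turned up to 20 deg. Origin: underside, middle of the box part; x to the back (hinge), y left, z up. Box 140 (x) x 200 mm, rim 85 mm high, 103 with lid shut. At its left end (y 100 to 167 mm) a shoulder as deep as the box slopes down outward at 30 deg, 83 to 44 mm high; the vent cap sits on its middle. Two steel stop brackets for the lid behind the hinge.
- vent (a joint): Turn of the vent cap about its own axis, rad: 0 screwed shut, 1.5 open at its stop; grows anticlockwise as seen from outside looking at the cap. Starts anywhere from 0 to 0.3. Light friction (0.05 N m), stays where it is left.
- vent_grip (a point): Point on the vent cap's axis inside its grip wing, a bar 44 mm long, 14 thick, 32 tall on a 48 mm disc: 9 mm below the wing's outer end, 21 above the disc, 33 above the slope. z points out along the axis, leaning 30 deg from vertical to the case's left; x along the wing, y across it, both turn with the cap. At vent 0 the wing is level, along the case's x; at 1.5 it runs up and down the slope.
- lid (a joint): Lid angle, rad: 0 shut, 1.57 upright, 1.75 resting back on its stop. Weighs 0.25 to 0.5 kg; lightly damped hinge. Let go, it balances near 1.35: from below it falls shut (a slam if dropped from high), from beyond it falls gently back on its stop.
- lid_handle (a point): Middle of the black lid handle: round bar, 10 mm diameter, 110 mm long, parallel to the hinge, a leg at each end. Centre line 40 mm off the lid's outer face, 25 mm from the lid's front edge; shut: 45 mm in front of the case's origin, 143 mm above the bench. y along the bar, z away from the lid's face, x to the hinge; turns with the lid (140 x 200 x 18 mm).
- lid_hinge (a point): Middle of the hinge line, at the case's rear rim, 70 mm behind the case's origin, 85 mm above the bench; does not move. Axes as the case: the hinge line is y. The lid swings up from the front and over to the back. Shut, the handle's centre line lies 115 mm in front of it and 58 mm higher.
- flux_bottle: small upright bottle, 36 mm across, 90 mm tall, behind the left end of the case; bystander. Origin: middle of its underside.
- solder_reel: metal reel standing on its flange, 52 mm across, 37 mm tall, just right of the case; bystander. Origin: middle of its underside.
- multimeter: yellow hand-held meter lying flat, 170 x 85 x 36 mm; bystander. Origin: middle of its underside.
- board: green circuit board lying flat on the bench behind the case, 60 x 170 x 15 mm; bystander. Origin: middle of its underside.
- screwdriver: screwdriver lying flat, 170 mm long; bystander. Origin: on it, near its middle.
- heatsink: finned aluminium block, 50 x 60 x 28 mm; bystander. Origin: middle of its underside.
- swab_pot: white cup, 60 mm across, 70 mm tall; bystander. Origin: middle of its underside.

How it is judged:
By the outcome, as a careful person would: the job done as asked, in the order asked, and still so for the second after the job is handed in, with the robot touching nothing.
It also fails if it takes over 58 s, if anything falls off the work surface, if the arm or the gripper's body presses on something with over 40 N, if the wrist force passes 120 N, or if a joint passes its speed limit or range.

## Working session

There is one attempt and no reset: what is moved stays moved. The work goes in short steps, Python scripts to look and compute and a tool call to move; the robot and the scene stay as the last step left them, time stands still between calls to the robot, and variables do not carry over. Pictures are saved under pics/ and viewed, and the job is handed in when it is done.

Besides the shell and the picture viewer there is one more tool, called after "Emit:" as name(argument=value, ...), one argument or row to a line, values as JSON. step_arm: Moves the arm, as the interface text tells. Its arguments: {"type":"object","properties":{"moves":{"type":"array"},"newtons":{"type":"number"}},"required":["moves"]}

```bash
ls; mkdir -p pics; python3 - <<'E'
from cell import sensors, optics
import cv2,numpy as np
print(sensors.get_state())
for n in ["scene","side","wrist"]:
    im=optics.get_image(n); cv2.imwrite(f"pics/{n}0.png",im["pixels"]); np.savez(f"pics/{n}0.npz",**im)
    print(n,im["fx"],im["fy"],im["cx"],im["cy"],im["xyz"],im["attitude"],[k for k in im])
E
```

```text
pics
{'time': 0.0, 'q': array([-1.11640849e+00,  3.53660791e-01,  1.63412198e+00, -2.00229770e-05,
        1.15522978e+00, -2.38713691e-03]), 'qvel': array([ 0.00101395, -0.00176413, -0.00108942,  0.00057057,  0.00305675,
        0.00068595]), 'tau': array([-1.93078165e-03, -5.93843222e+01, -3.34221911e+01,  6.95880270e-02,
        2.32761470e-02, -1.61027656e-04]), 'ee_pos': array([ 0.2754966 , -0.56058322,  0.30196093]), 'tool_rot': array([-3.14017271e+00,  1.49177298e-05,  4.56783083e-01]), 'wrist_force': array([ 0.76205021,  0.6103176 , -0.42345388]), 'torque': array([ 0.01400066, -0.04082112,  0.01604481]), 'gripper_width': 0.09213776381995345}
scene 398.4471425968469 398.4471425968469 283.5404685839591 205.19858990103236 [ 0.92955928 -0.32725811  1.0260032 ] [0.52287706 0.00508069 0.89950111] ['pixels', 'z_map', 'fx', 'fy', 'cx', 'cy', 'xyz', 'attitude']
side 452.6961824530661 452.6961824530661 277.21429848975487 210.95276003831694 [0.19812174 0.93526125 1.05297766] [ 0.80776968 -0.01940307 -2.79296435] ['pixels', 'z_map', 'fx', 'fy', 'cx', 'cy', 'xyz', 'attitude']
wrist 348.263123318888 348.263123318888 279.4121509837465 211.4322120412138 [ 0.33736699 -0.53016855  0.38321986] [-0.24998381  0.0017941  -1.11427605] ['pixels', 'z_map', 'fx', 'fy', 'cx', 'cy', 'xyz', 'attitude']
```

View pics/scene0.png

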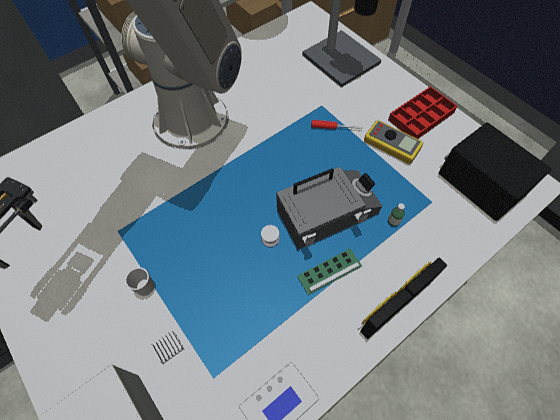

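View pics/side0.png

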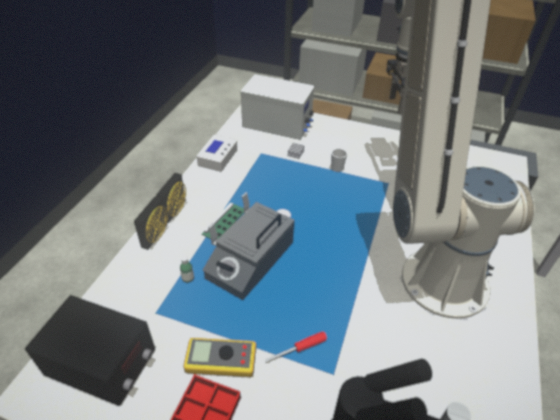

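View pics/wrist0.png

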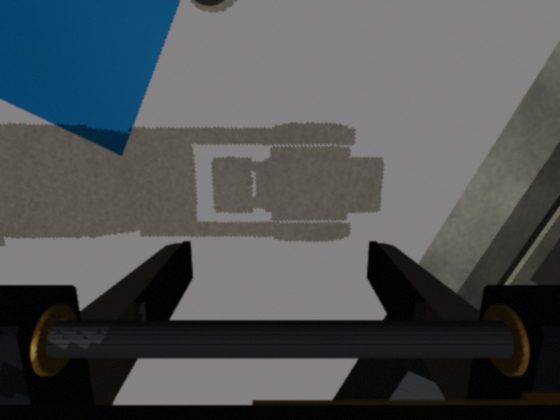

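```bash
cat > h.py <<'E'
import numpy as np,cv2
from scipy.spatial.transform import Rotation as R
def cloud(im):
    z=np.asarray(im["z_map"],float);H,W=z.shape
    u,v=np.meshgrid(np.arange(W),np.arange(H))
    p=np.stack([(u-im["cx"])/im["fx"]*z,-(v-im["cy"])/im["fy"]*z,-z],-1)
    P=p@R.from_euler('xyz',im["attitude"]).as_matrix().T+im["xyz"]
    P[z<=0]=np.nan
    return P
def load(n): return dict(np.load(f"pics/{n}.npz"))
E
python3 - <<'E'
from h import *
for n in ["scene0","side0"]:
    im=load(n);P=cloud(im)
    z=P[...,2]; 
    m=(P[...,0]>.3)&(P[...,0]<.95)&(abs(P[...,1])<.5)
    b=m&(abs(z)<.02); print(n,"bench z",np.nanmedian(z[b]),np.nanstd(z[b]))
    lid=m&(z>.09)&(z<.12)
    k,l,s,c=cv2.connectedComponentsWithStats(lid.astype(np.uint8))
    for i in np.argsort(-s[1:,4])[:5]+1:
        Q=P[l==i]; print(s[i],Q.mean(0),Q.min(0),Q.max(0)); print(cv2.minAreaRect((Q[:,:2]*1000).astype(np.float32)))
    c0=(220,150,200,130) if n=="scene0" else (160,190,160,120)
    x,y,w,h=c0
    cv2.imwrite(f"pics/{n}_crop.png",cv2.resize(im["pixels"][y:y+h,x:x+w],None,fx=4,fy=4,interpolation=cv2.INTER_CUBIC))
E
```

```text
scene0 bench z -0.00039193267011849997 0.0028289171858301597
[ 276  167   90   69 3307] [0.56103725 0.08509341 0.10212319] [ 0.46270075 -0.02096199  0.09002244] [0.64504181 0.20185767 0.11995092]
((555.2402954101562, 90.88528442382812), (202.2392578125, 142.86622619628906), 76.54683685302734)
[ 366  258   81   73 1132] [0.87911634 0.0680544  0.11535088] [ 0.859294   -0.04336092  0.09021524] [0.89500208 0.20121722 0.11999322]
((877.1493530273438, 78.92756652832031), (35.70378112792969, 244.57777404785156), 0.004206648096442223)
[448 150  72  57 632] [0.78620818 0.47954738 0.10513585] [0.67184202 0.4750461  0.09001631] [0.89083247 0.49649222 0.11995666]
((781.7769775390625, 480.57342529296875), (219.2375030517578, 19.870603561401367), 3.1373257637023926)
[361 173  14  15  99] [0.58973262 0.23642688 0.09644275] [0.56644065 0.22665054 0.0901292 ] [0.6115803  0.24959917 0.10466667]
((588.8646240234375, 237.4029998779297), (20.709970474243164, 44.80221176147461), 84.57292938232422)
[359 213  10   6  31] [0.66665619 0.14351385 0.1040863 ] [0.65978341 0.13552317 0.09024072] [0.67154697 0.155
[... 621 characters left out ...]
0460205078)
[216 261  17  10  86] [0.58337961 0.24210699 0.09912173] [0.56320085 0.23439023 0.09030813] [0.60911429 0.24974617 0.10527744]
((586.2185668945312, 242.17698669433594), (15.055583000183105, 45.860801696777344), 89.32230377197266)
[209 227   8  12  57] [0.66018815 0.14867717 0.10524321] [0.65544626 0.1372623  0.09119938] [0.66895906 0.16128921 0.1196666 ]
((659.4290161132812, 148.95712280273438), (23.375783920288086, 11.453652381896973), 63.806640625)
[243 196   7  11  49] [ 0.62346896 -0.0068774   0.10580495] [ 0.61644743 -0.0190628   0.09047251] [0.63099865 0.0046749  0.11995209]
((623.7432250976562, -7.201730728149414), (25.34916877746582, 11.10039234161377), 74.83760070800781)
```

View pics/scene0_crop.png

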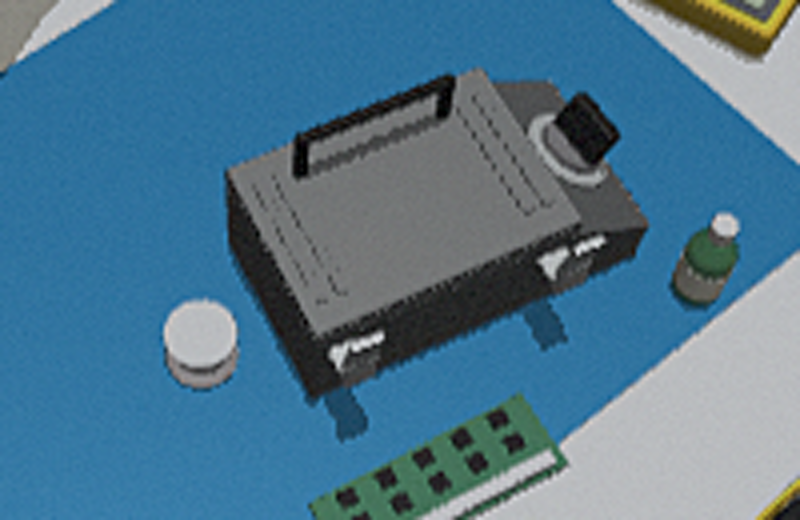

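View pics/side0_crop.png

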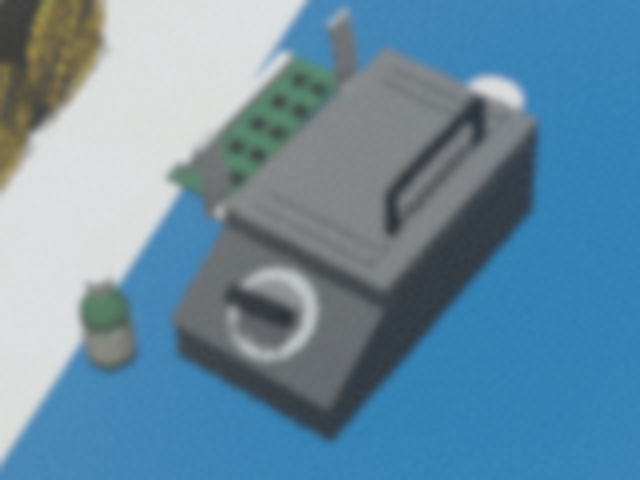

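Emit:
step_arm(
  moves=[
    {"dp":[0.014,0.048,0.01],"yaw":-0.043,"hand":100},
    {"dp":[0.014,0.048,0.01],"yaw":-0.043,"hand":100},
    {"dp":[0.014,0.048,0],"yaw":-0.043,"hand":100},
    {"dp":[0.014,0.048,0],"yaw":-0.043,"hand":100},
    {"dp":[0.014,0.048,0],"yaw":-0.043,"hand":100},
    {"dp":[0.014,0.048,0],"yaw":-0.043,"hand":100},
    {"dp":[0.014,0.048,0],"yaw":-0.043,"hand":100},
    {"dp":[0.014,0.048,0],"yaw":-0.043,"hand":100},
    {"dp":[0.014,0.048,0],"yaw":-0.043,"hand":40},
    {"dp":[0.014,0.048,0],"yaw":-0.043,"hand":40},
    {"dp":[0.014,0.048,0],"yaw":-0.043,"hand":40},
    {"dp":[0.014,0.048,0],"yaw":-0.043,"hand":40},
    {"dp":[0.014,0.048,0],"yaw":-0.043,"hand":40},
    {"dp":[0.014,0.048,0],"yaw":-0.043,"hand":40},
    {"dp":[0.014,0.048,0],"yaw":-0.043,"hand":40},
    {"dp":[0.014,0.048,0],"yaw":-0.043,"hand":40},
    {"dp":[0,0,0],"yaw":0,"hand":40},
    {"dp":[0,0,0],"yaw":0,"hand":40},
  ],
  newtons=10,
)

```text
time: 2.4
ee_pos: [0.4992, 0.2066, 0.3222]
tool_rot: [3.14, 0.001, -0.23]
wrist_force: [-0.8, 0.1, -0.4]
gripper_width: 0.0367
```

```bash
python3 - <<'E'
from h import *
from cell import sensors, optics
s=sensors.get_state();print(s["time"],s["q"],s["ee_pos"],s["tool_rot"],s["gripper_width"])
im=optics.get_image("wrist");np.savez("pics/wrist1.npz",**im);cv2.imwrite("pics/wrist1.png",im["pixels"]);print(im["xyz"],im["attitude"])
E
```

```text
2.4 [ 3.89902373e-01  2.02660354e-01  1.79283184e+00 -3.77394875e-04
  1.14750536e+00  2.19091904e+00] [0.49916527 0.20664816 0.32219959] [ 3.14049636e+00  9.43501149e-04 -2.30065600e-01] 0.036730755148558246
[0.56632732 0.19094104 0.40333948] [-2.51169009e-01 -7.99040534e-04 -1.80115768e+00]
```

View pics/wrist1.png

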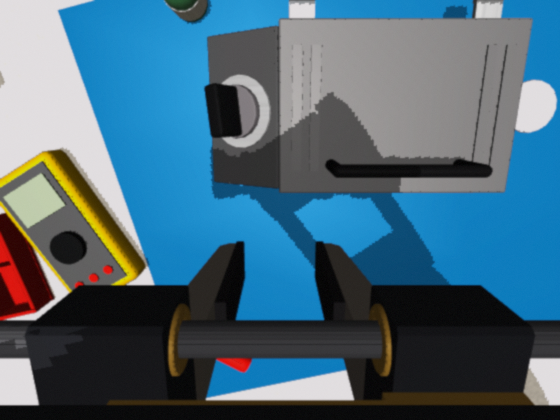

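```bash
cat > m.py <<'E'
from h import *
import sys
n=sys.argv[1]
im=load(n);P=cloud(im);z=P[...,2]
g=(P[...,0]>.42)&(P[...,0]<.7)&(P[...,1]>-.05)&(P[...,1]<.3)
lid=(g&(z>.097)&(z<.109)).astype(np.uint8)
k,l,s,c=cv2.connectedComponentsWithStats(cv2.erode(lid,np.ones((3,3))))
i=1+np.argmax(s[1:,4]);Q=P[l==i];print("lid",Q[:,2].mean(),cv2.minAreaRect((Q[:,:2]*1000).astype(np.float32)))
r=cv2.minAreaRect((Q[:,:2]*1000).astype(np.float32))
psi=np.deg2rad(r[2]-90 if r[1][0]>r[1][1] else r[2]); o=np.array(r[0])/1000
print("psi",psi,"o",o)
ex=np.array([np.cos(psi),np.sin(psi)]);ey=np.array([-ex[1],ex[0]])
C=np.stack([(P[...,:2]-o)@ex,(P[...,:2]-o)@ey,z],-1)
hm=(abs(C[...,0]+.045)<.03)&(abs(C[...,1])<.08)&(z>.13)&(z<.17)
print("handle case",np.median(C[hm],0),C[hm].min(0),C[hm].max(0),hm.sum(), cv2.fitLine((C[hm][:,:2]*1000).astype(np.float32),2,0,.01,.01).ravel())
w=(C[...,1]>.11)&(C[...,1]<.19)&(abs(C[...,0])<.04)
# height along axis over slope
ax=np.array([0,.5,.866]);d=np.array([0,.866,-.5])
D=C-np.array([0,.1335,.0635]); a=D@ax; sd=D@d
for lo,hi in [(-.006,.006),(.007,.016),(.036,.048)]:
    m=w&(a>lo)&(a<hi); 
    print(lo,hi,m.sum(),"a",np.median(a[m]),"x",C[m][:,0].mean(),"sd",sd[m].mean(), cv2.minAreaRect((np.stack([C[m][:,0],sd[m]],-1)*1000).astype(np.float32)))
E
python3 m.py wrist1
```

```text
lid 0.10240316669733648 ((553.126708984375, 91.79812622070312), (197.62803649902344, 137.7471923828125), 76.82353210449219)
psi -0.2299727485599395 o [0.55312671 0.09179813]
handle case [-0.04469796  0.00054772  0.14624251] [-0.04986643 -0.05911487  0.13020256] [-0.04002761  0.06021338  0.14892258] 2151 [ 2.7759795e-03 -9.9999613e-01 -4.4699966e+01  1.1348213e+00]
-0.006 0.006 2686 a 0.0003690493264615278 x 0.0016688956997049033 sd -0.003189093150132654 ((-0.01273345947265625, 5.728498458862305), (70.0251235961914, 79.93653106689453), 89.99906921386719)
0.007 0.016 920 a 0.01143142053771512 x 0.000525181274677703 sd -0.011034658015562863 ((-0.6403732299804688, -8.787940979003906), (46.912261962890625, 27.24620246887207), 0.37593573331832886)
0.036 0.048 825 a 0.04100788021343703 x -5.161476348272293e-05 sd -0.0001461976643279506 ((-0.17148590087890625, 0.9250812530517578), (43.947776794433594, 15.495841026306152), 8.48713493347168)
```

Emit:
step_arm(
  moves=[
    {"dp":[0.0177,0.0065,-0.01],"yaw":0.026,"hand":36},
    {"dp":[0.0177,0.0065,-0.01],"yaw":0.026,"hand":36},
    {"dp":[0.0177,0.0065,-0.01],"yaw":0.026,"hand":36},
    {"dp":[0.0177,0.0065,-0.01],"yaw":0.026,"hand":36},
    {"dp":[0.0177,0.0065,-0.01],"yaw":0.026,"hand":36},
    {"dp":[0,0,-0.02],"yaw":0,"hand":36},
    {"dp":[0,0,-0.02],"yaw":0,"hand":36},
    {"dp":[0,0,-0.02],"yaw":0,"hand":36},
    {"dp":[0,0,-0.008],"yaw":0,"hand":36},
    {"dp":[0,0,0],"yaw":0,"hand":36},
    {"dp":[0,0,0],"yaw":0,"hand":36},
  ],
)

```text
time: 3.82
ee_pos: [0.5885, 0.2398, 0.2054]
tool_rot: [-3.141, -0.001, -0.101]
wrist_force: [-0.8, 0.3, -0.2]
gripper_width: 0.033
```

```bash
cat > look.py <<'E'
from h import *
from cell import sensors, optics
import sys
t=sys.argv[1]
s=sensors.get_state();print(s["time"],s["ee_pos"],s["tool_rot"],s["gripper_width"],s["wrist_force"])
for n in sys.argv[2:]:
    im=optics.get_image(n);np.savez(f"pics/{n}{t}.npz",**im);p=im["pixels"]
    if n!="wrist":
        x,y,w,h=(220,120,200,150) if n=="scene" else (150,140,200,150)
        p=cv2.resize(p[y:y+h,x:x+w],None,fx=4,fy=4,interpolation=cv2.INTER_CUBIC)
    cv2.imwrite(f"pics/{n}{t}.png",p)
E
python3 look.py 2 wrist side
```

```text
3.825 [0.58852038 0.23977984 0.20535594] [-3.14107950e+00 -9.49925973e-04 -1.01095919e-01] 0.03296631924530217 [-0.79354436  0.25876444 -0.19247005]
```

View pics/wrist2.png

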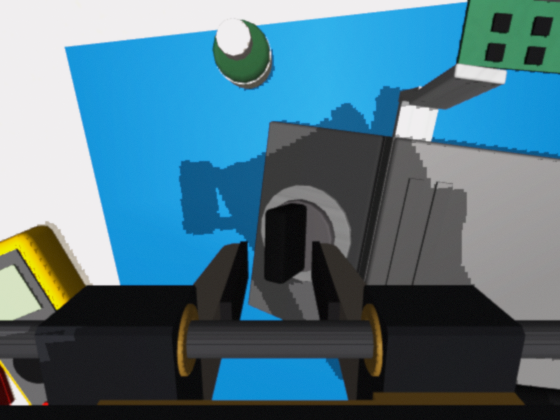

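View pics/side2.png

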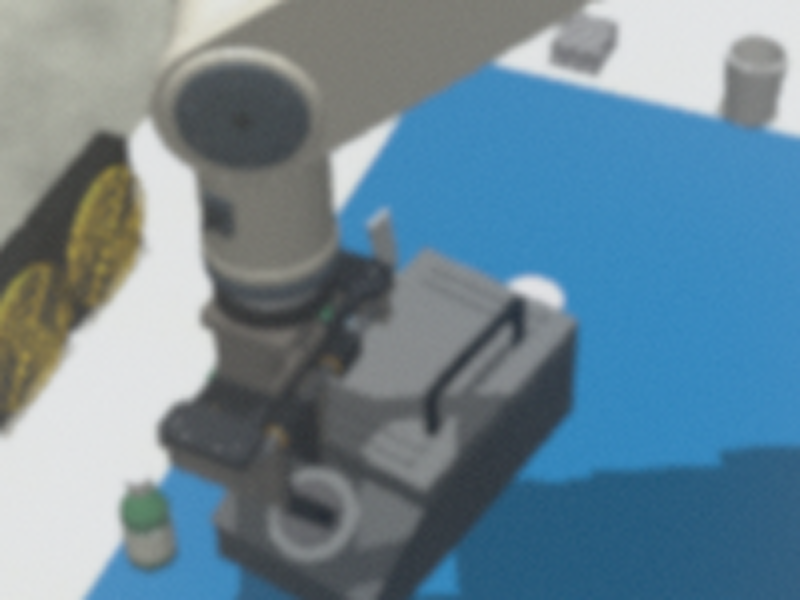

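Emit:
step_arm(
  moves=[
    {"dp":[0,0,-0.013],"yaw":0,"hand":36},
    {"dp":[0,0,-0.013],"yaw":0,"hand":36},
    {"dp":[0,0,0],"yaw":0,"hand":30},
    {"dp":[0,0,0],"yaw":0,"hand":27},
    {"dp":[0,0,0],"yaw":0,"hand":27},
    {"dp":[0,0,0],"yaw":0.08,"hand":27},
    {"dp":[0,0,0],"yaw":0.1,"hand":27},
    {"dp":[0,0,0],"yaw":0.12,"hand":27},
    {"dp":[0,0,0],"yaw":0.1,"hand":27},
  ],
)

```text
time: 5.05
ee_pos: [0.5892, 0.2403, 0.1795]
tool_rot: [-3.141, -0.003, 0.302]
wrist_force: [2.3, 3.8, -0.1]
gripper_width: 0.0248
```

```bash
python3 look.py 3 wrist
```

```text
5.05 [0.58923055 0.2403078  0.17954179] [-3.14072152 -0.00328449  0.30206247] 0.024778165817231933 [ 2.31149954  3.84439042 -0.14817171]
```

View pics/wrist3.png

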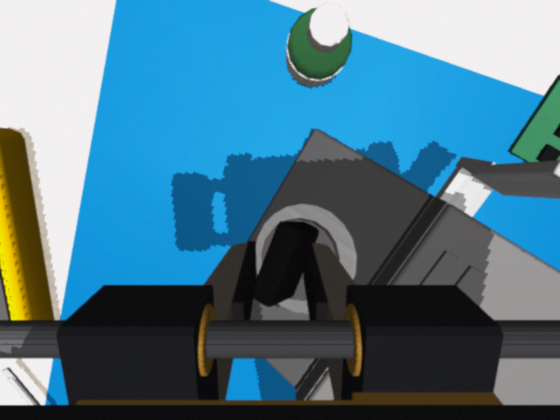

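Emit:
step_arm(
  moves=[
    {"dp":[-0.0005,-0.0005,0],"yaw":0.12,"hand":27},
    {"dp":[-0.0005,0,0],"yaw":0.12,"hand":27},
    {"dp":[0,0,0],"yaw":0.12,"hand":27},
    {"dp":[0,0,0],"yaw":0.12,"hand":27},
    {"dp":[0,0,0],"yaw":0.12,"hand":27},
    {"dp":[0,0,0],"yaw":0.12,"hand":27},
    {"dp":[0,0,0],"yaw":0.12,"hand":27},
    {"dp":[0,0,0],"yaw":0.1,"hand":27},
    {"dp":[0,0,0],"yaw":0,"hand":27},
  ],
)

```text
time: 6.22
ee_pos: [0.5871, 0.2396, 0.1792]
tool_rot: [3.142, -0.001, 1.237]
wrist_force: [-1.4, 3.5, 2.7]
gripper_width: 0.0247
```

```bash
python3 look.py 4 wrist
```

```text
6.225 [0.58714476 0.23959262 0.17921909] [ 3.14158402e+00 -9.35497987e-04  1.23677513e+00] 0.024708882698103327 [-1.40647969  3.52252198  2.73838464]
```

View pics/wrist4.png

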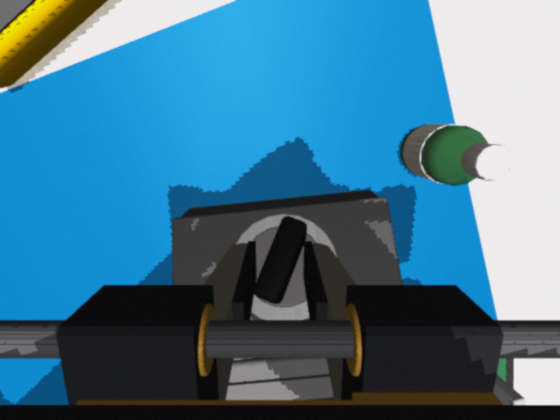

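Emit:
step_arm(
  moves=[
    {"dp":[0,0,-0.003],"yaw":0.04,"hand":22},
    {"dp":[0,0,0],"yaw":0,"hand":18},
    {"dp":[0,0,0],"yaw":0,"hand":14},
    {"dp":[0,0,0],"yaw":0,"hand":10},
    {"dp":[0,0,0],"yaw":0,"hand":5},
    {"dp":[0,0,0],"yaw":0,"hand":5},
    {"dp":[0,0,0],"yaw":0,"hand":5},
  ],
  newtons=12,
)

```text
time: 7.15
ee_pos: [0.5874, 0.2389, 0.1757]
tool_rot: [3.141, 0.0, 1.279]
wrist_force: [3.0, -2.3, -1.3]
gripper_width: 0.0139
```

```bash
python3 look.py 5 wrist; python3 -c "
from cell import sensors;print(sensors.get_state()['torque'])"
```

```text
7.15 [0.58744992 0.23890277 0.17571718] [3.14096899e+00 3.69424829e-05 1.27878873e+00] 0.013940975332768168 [ 2.9792983  -2.33393021 -1.28445796]
[-0.37387014 -0.77403484 -0.04680695]
```

View pics/wrist5.png

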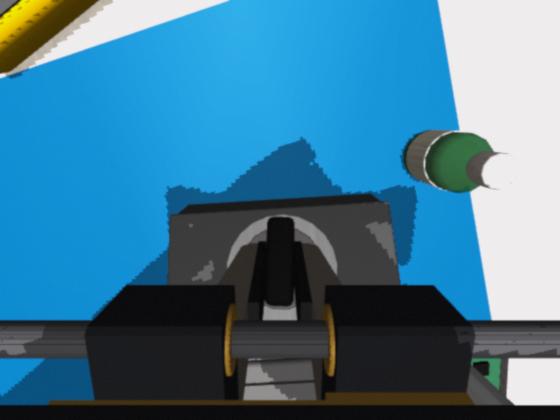

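Emit:
step_arm(
  moves=[
    {"dp":[0,0,0],"yaw":0.03,"hand":5},
    {"dp":[0,0,0],"yaw":0.03,"hand":5},
    {"dp":[0,0,0],"yaw":0,"hand":5},
  ],
)

```text
time: 7.58
ee_pos: [0.5873, 0.2389, 0.1757]
tool_rot: [3.141, 0.0, 1.34]
wrist_force: [4.3, -4.2, -0.7]
gripper_width: 0.0146
```

```bash
python3 -c "
from cell import sensors;s=sensors.get_state();print(s['torque'],s['gripper_width'],s['tool_rot'],s['wrist_force'])"
```

```text
[-0.75880324 -0.85424664 -0.29343149] 0.014613279029326331 [3.14129466e+00 1.44335486e-04 1.33969844e+00] [ 4.29409876 -4.20191042 -0.74481042]
```

Emit:
step_arm(
  moves=[
    {"dp":[0,0,0],"yaw":-0.03,"hand":10},
    {"dp":[0,0,0],"yaw":-0.02,"hand":28},
    {"dp":[0,0,0],"yaw":0,"hand":28},
    {"dp":[0,0,0],"yaw":0,"hand":28},
    {"dp":[0,0,0.02],"yaw":0,"hand":28},
    {"dp":[0,0,0.03],"yaw":0,"hand":28},
    {"dp":[0,0,0.03],"yaw":0,"hand":28},
    {"dp":[0,0,0.03],"yaw":0,"hand":28},
    {"dp":[-0.013,-0.0228,0.02],"yaw":0.01,"hand":28},
    {"dp":[-0.013,-0.0228,0.02],"yaw":0.01,"hand":35},
    {"dp":[-0.013,-0.0228,0],"yaw":0.01,"hand":35},
    {"dp":[-0.013,-0.0228,0],"yaw":0.01,"hand":35},
    {"dp":[-0.013,-0.0228,0],"yaw":0.01,"hand":35},
    {"dp":[-0.013,-0.0228,0],"yaw":0,"hand":35},
    {"dp":[0,0,0],"yaw":0,"hand":35},
  ],
)

```text
time: 9.45
ee_pos: [0.5084, 0.1011, 0.3265]
tool_rot: [3.141, -0.0, 1.337]
wrist_force: [-0.1, 0.4, 0.9]
gripper_width: 0.0324
```

```bash
python3 look.py 6 wrist; python3 m.py wrist6
```

```text
9.45 [0.50844765 0.1010676  0.32654248] [ 3.14100455e+00 -1.83212987e-04  1.33719035e+00] 0.032370951632081035 [-0.11444517  0.35866523  0.87924794]
lid 0.10236439225671812 ((553.1387939453125, 92.50737762451172), (197.23928833007812, 137.80831909179688), 76.84005737304688)
psi -0.2296843282138839 o [0.55313879 0.09250738]
handle case [-0.04520258  0.0052964   0.14633886] [-0.04994227 -0.05978817  0.13243493] [-0.04062773  0.05928448  0.14902034] 1809 [ 1.0685482e-03 -9.9999940e-01 -4.5096268e+01  3.6334927e+00]
-0.006 0.006 3079 a -6.180774754198658e-05 x -0.0015420195860025587 sd 0.0007310104529486137 ((-0.029026031494140625, 5.226762771606445), (69.53389739990234, 79.94495391845703), 89.97310638427734)
0.007 0.016 1294 a 0.011058137055945948 x -0.0016464142044070183 sd -0.003423731524116629 ((-0.2793083190917969, -0.3149261474609375), (45.771297454833984, 47.2504997253418), 81.30762481689453)
0.036 0.048 645 a 0.04077008178261286 x -0.0009666573304836027 sd -0.006425741587138541 ((-0.4554939270019531, -3.918222427368164), (34.78046798706055, 14.105234146118164), 86.07947540283203)
```

View pics/wrist6.png

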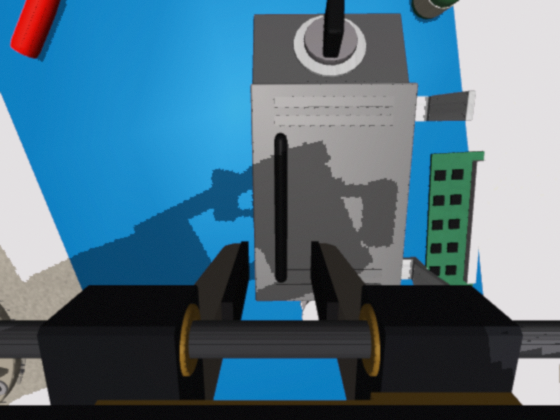

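Emit:
step_arm(
  moves=[
    {"dp":[0.0009,0.0012,-0.02],"yaw":0,"hand":35},
    {"dp":[0,0,-0.03],"yaw":0,"hand":35},
    {"dp":[0,0,-0.03],"yaw":0,"hand":35},
    {"dp":[0,0,-0.02],"yaw":0,"hand":35},
    {"dp":[0,0,-0.0105],"yaw":0,"hand":35},
    {"dp":[0,0,0],"yaw":0,"hand":25},
    {"dp":[0,0,0],"yaw":0,"hand":15},
    {"dp":[0,0,0],"yaw":0,"hand":8},
    {"dp":[0,0,0],"yaw":0,"hand":0},
    {"dp":[0,0,0],"yaw":0,"hand":0},
    {"dp":[0,0,0],"yaw":0,"hand":0},
  ],
  newtons=20,
)

```text
time: 10.88
ee_pos: [0.5101, 0.1037, 0.2159]
tool_rot: [3.141, -0.001, 1.339]
wrist_force: [-4.0, 1.2, 6.2]
gripper_width: 0.0097
```

```bash
python3 look.py 7 wrist; python3 - <<'E'
import numpy as np
psi=-0.2298;ex=np.array([np.cos(psi),np.sin(psi)])
p=lambda t:np.array([-.115*np.cos(t)+.058*np.sin(t),.115*np.sin(t)+.058*np.cos(t)])
ts=np.linspace(0,1.75,36)
q=[p(t) for t in ts]
for a,b,t in zip(q,q[1:],ts[1:]):
    d=b-a; print(f"{t:.2f} [{d[0]*ex[0]:.4f}, {d[0]*ex[1]:.4f}, {d[1]:.4f}]")
E
```

```text
10.875 [0.51009896 0.10374917 0.21593071] [ 3.14131429e+00 -7.17404196e-04  1.33855764e+00] 0.009689835306942202 [-3.99573426  1.17772085  6.21172002]
0.05 [0.0030, -0.0007, 0.0057]
0.10 [0.0032, -0.0008, 0.0055]
0.15 [0.0035, -0.0008, 0.0053]
0.20 [0.0038, -0.0009, 0.0052]
0.25 [0.0040, -0.0009, 0.0050]
0.30 [0.0042, -0.0010, 0.0047]
0.35 [0.0045, -0.0010, 0.0045]
0.40 [0.0047, -0.0011, 0.0043]
0.45 [0.0049, -0.0011, 0.0040]
0.50 [0.0051, -0.0012, 0.0038]
0.55 [0.0052, -0.0012, 0.0035]
0.60 [0.0054, -0.0013, 0.0032]
0.65 [0.0056, -0.0013, 0.0030]
0.70 [0.0057, -0.0013, 0.0027]
0.75 [0.0058, -0.0014, 0.0024]
0.80 [0.0059, -0.0014, 0.0021]
0.85 [0.0060, -0.0014, 0.0018]
0.90 [0.0061, -0.0014, 0.0015]
0.95 [0.0062, -0.0014, 0.0011]
1.00 [0.0062, -0.0015, 0.0008]
1.05 [0.0063, -0.0015, 0.0005]
1.10 [0.0063, -0.0015, 0.0002]
1.15 [0.0063, -0.0015, -0.0001]
1.20 [0.0063, -0.0015, -0.0005]
1.25 [0.0062, -0.0015, -0.0008]
1.30 [0.0062, -0.0014, -0.0011]
1.35 [0.0061, -0.0014, -0.0014]
1.40 [0.0060, -0.0014, -0.0017]
1.45 [0.0059, -0.0014, -0.0020]
1.50 [0.0058, -0.0014, -0.0023]
1.55 [0.0057, -0.0013, -0.0026]
1.60 [0.0056, -0.0013, -0.0029]
1.65 [0.0054, -0.0013, -0.0032]
1.70 [0.0053, -0.0012, -0.0035]
1.75 [0.0051, -0.0012, -0.0037]
```

View pics/wrist7.png

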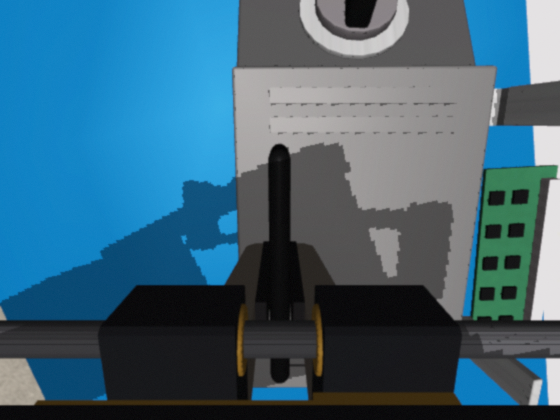

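Emit:
step_arm(
  moves=[
    {"dp":[0.003,-0.0007,0.0057],"yaw":0,"hand":0},
    {"dp":[0.0032,-0.0008,0.0055],"yaw":0,"hand":0},
    {"dp":[0.0035,-0.0008,0.0053],"yaw":0,"hand":0},
    {"dp":[0.0038,-0.0009,0.0052],"yaw":0,"hand":0},
    {"dp":[0.004,-0.0009,0.005],"yaw":0,"hand":0},
    {"dp":[0.0042,-0.001,0.0047],"yaw":0,"hand":0},
  ],
)

```text
time: 11.68
ee_pos: [0.5305, 0.0989, 0.2468]
tool_rot: [-3.138, -0.0, 1.338]
wrist_force: [-7.9, 6.7, 3.7]
gripper_width: 0.0087
```

```bash
python3 look.py 8 scene side
```

```text
11.675 [0.5305478  0.09888575 0.24680764] [-3.13786854e+00 -2.51472595e-04  1.33833333e+00] 0.008661934590957123 [-7.88485818  6.6579495   3.65664843]
```

View pics/side8.png

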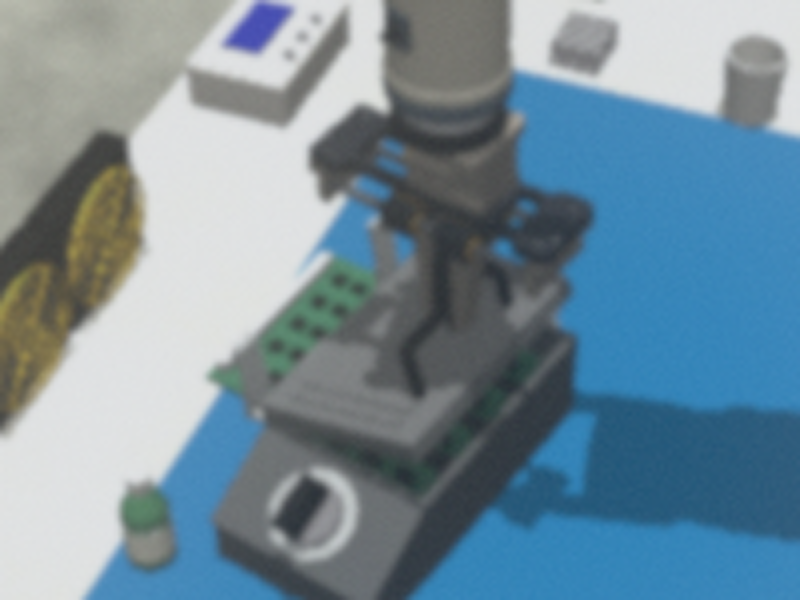

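```bash
cat > lid.py <<'E'
from h import *
import sys
psi=-0.2298;o=np.array([.5531,.0922]);ex=np.array([np.cos(psi),np.sin(psi)]);ey=np.array([-ex[1],ex[0]])
for n in sys.argv[1:]:
    P=cloud(load(n));C=np.stack([(P[...,:2]-o)@ex,(P[...,:2]-o)@ey,P[...,2]],-1)
    m=(abs(C[...,1])<.095)&(abs(C[...,1])>.06)&(C[...,2]>.095)&(C[...,0]<.14)&(C[...,0]>-.08)
    Q=C[m][:,[0,2]]-[.07,.085]
    # lid outer face at 18mm along normal (sin t, cos t)
    best=max(np.linspace(-.1,2,421),key=lambda t:(abs(Q@[np.sin(t),np.cos(t)]-.018)<.002).sum())
    print(n,m.sum(),"angle",best,(abs(Q@[np.sin(best),np.cos(best)]-.018)<.002).sum())
    b=(abs(C[...,1])<.05)&(C[...,2]>.13)
E
python3 lid.py scene8 side8 scene0
```

```text
scene8 3510 angle 0.28500000000000003 684
side8 1598 angle 0.30000000000000004 353
scene0 1252 angle 0.0 753
```

View pics/scene8.png

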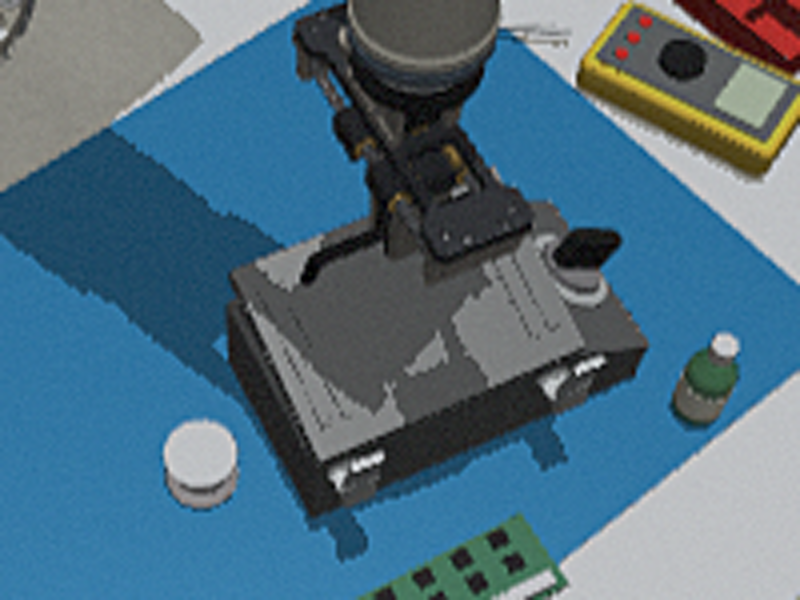

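Lid follows at about 0.29–0.30, as commanded. Continue along the arc.

Emit:
step_arm(
  moves=[
    {"dp":[0.0045,-0.001,0.0045],"yaw":0,"hand":0},
    {"dp":[0.0047,-0.0011,0.0043],"yaw":0,"hand":0},
    {"dp":[0.0049,-0.0011,0.004],"yaw":0,"hand":0},
    {"dp":[0.0051,-0.0012,0.0038],"yaw":0,"hand":0},
    {"dp":[0.0052,-0.0012,0.0035],"yaw":0,"hand":0},
    {"dp":[0.0054,-0.0013,0.0032],"yaw":0,"hand":0},
    {"dp":[0.0056,-0.0013,0.003],"yaw":0,"hand":0},
    {"dp":[0.0057,-0.0013,0.0027],"yaw":0,"hand":0},
  ],
)

```text
time: 12.78
ee_pos: [0.5726, 0.0891, 0.2768]
tool_rot: [-3.141, -0.0, 1.339]
wrist_force: [-4.4, 2.8, 5.9]
gripper_width: 0.0094
```

```bash
python3 look.py 9 scene side; python3 lid.py scene9 side9
```

```text
12.775 [0.57261861 0.08905798 0.2768253 ] [-3.14068067e+00 -3.39607281e-04  1.33876854e+00] 0.009448978665415124 [-4.43612483  2.82658323  5.90410257]
scene9 4168 angle 0.7150000000000001 659
side9 1666 angle 0.7150000000000001 233
```

View pics/side9.png

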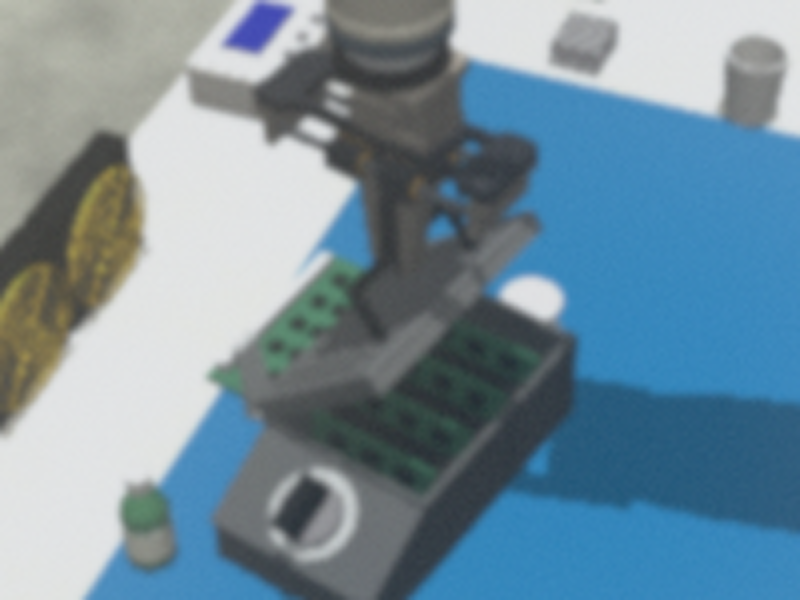

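Emit:
step_arm(
  moves=[
    {"dp":[0.0058,-0.0014,0.0024],"yaw":0,"hand":0},
    {"dp":[0.0059,-0.0014,0.0021],"yaw":0,"hand":0},
    {"dp":[0.006,-0.0014,0.0018],"yaw":0,"hand":0},
    {"dp":[0.0061,-0.0014,0.0015],"yaw":0,"hand":0},
    {"dp":[0.0062,-0.0014,0.0011],"yaw":0,"hand":0},
    {"dp":[0.0062,-0.0015,0.0008],"yaw":0,"hand":0},
    {"dp":[0.0063,-0.0015,0.0005],"yaw":0,"hand":0},
    {"dp":[0.0063,-0.0015,0.0002],"yaw":0,"hand":0},
    {"dp":[0.0063,-0.0015,-0.0001],"yaw":0,"hand":0},
    {"dp":[0.0063,-0.0015,-0.0005],"yaw":0,"hand":0},
    {"dp":[0.0062,-0.0015,-0.0008],"yaw":0,"hand":0},
    {"dp":[0.0062,-0.0014,-0.0011],"yaw":0,"hand":0},
  ],
)

```text
time: 14.38
ee_pos: [0.647, 0.0712, 0.2833]
tool_rot: [-3.141, 0.0, 1.339]
wrist_force: [-1.4, 1.0, 1.6]
gripper_width: 0.0091
```

```bash
python3 look.py 10 scene side; python3 lid.py scene10 side10
```

```text
14.375 [0.64704897 0.07119967 0.28326936] [-3.14147468e+00  4.04671043e-04  1.33884091e+00] 0.009051495559077857 [-1.43962594  0.9939874   1.57740321]
scene10 4679 angle 1.325 392
side10 1460 angle 1.2149999999999999 89
```

View pics/side10.png

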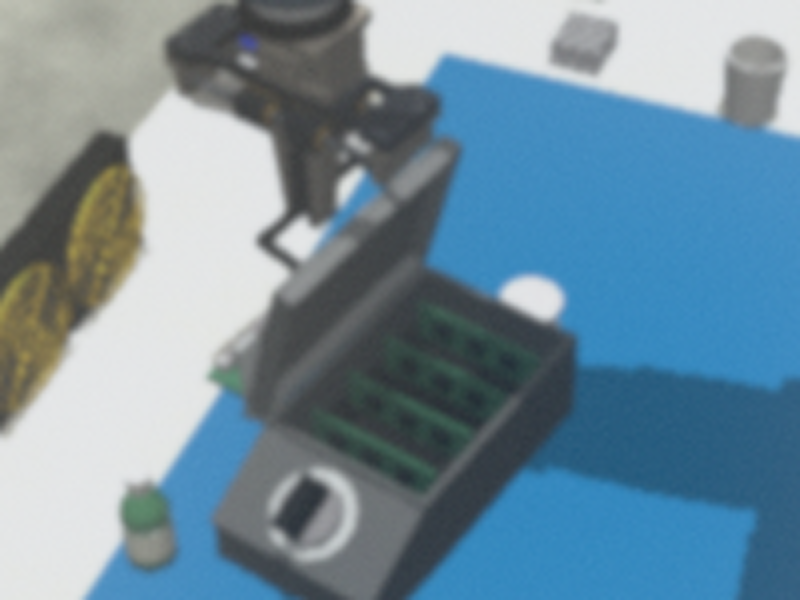

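View pics/scene10.png

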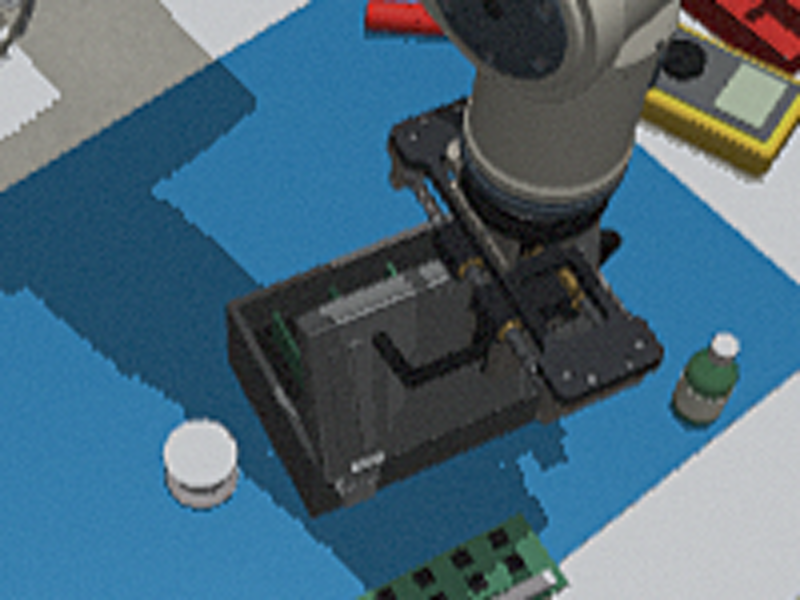

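Lid at about 1.3 and held well; finishing the arc to about 1.72, a bit slower at the end.

Emit:
step_arm(
  moves=[
    {"dp":[0.0061,-0.0014,-0.0014],"yaw":0,"hand":0},
    {"dp":[0.006,-0.0014,-0.0017],"yaw":0,"hand":0},
    {"dp":[0.0059,-0.0014,-0.002],"yaw":0,"hand":0},
    {"dp":[0.0058,-0.0014,-0.0023],"yaw":0,"hand":0},
    {"dp":[0.0057,-0.0013,-0.0026],"yaw":0,"hand":0},
    {"dp":[0.0028,-0.0007,-0.0014],"yaw":0,"hand":0},
    {"dp":[0.0028,-0.0006,-0.0015],"yaw":0,"hand":0},
    {"dp":[0.0027,-0.0007,-0.0016],"yaw":0,"hand":0},
    {"dp":[0.0027,-0.0006,-0.0016],"yaw":0,"hand":0},
    {"dp":[0.0026,-0.0006,-0.0017],"yaw":0,"hand":0},
    {"dp":[0.0025,-0.0006,-0.0017],"yaw":0,"hand":0},
    {"dp":[0,0,0],"yaw":0,"hand":0},
  ],
)

```text
time: 15.98
ee_pos: [0.6924, 0.0606, 0.2638]
tool_rot: [3.142, 0.0, 1.339]
wrist_force: [-0.7, -3.9, -0.4]
gripper_width: 0.009
```

```bash
python3 look.py 11 scene side; python3 lid.py scene11 side11
```

```text
15.975 [0.69243226 0.06063    0.26375671] [3.14154929e+00 1.96718015e-04 1.33874265e+00] 0.009013557704400162 [-0.67715488 -3.85544488 -0.39227031]
scene11 4400 angle 1.42 184
side11 1339 angle 1.635 235
```

View pics/side11.png

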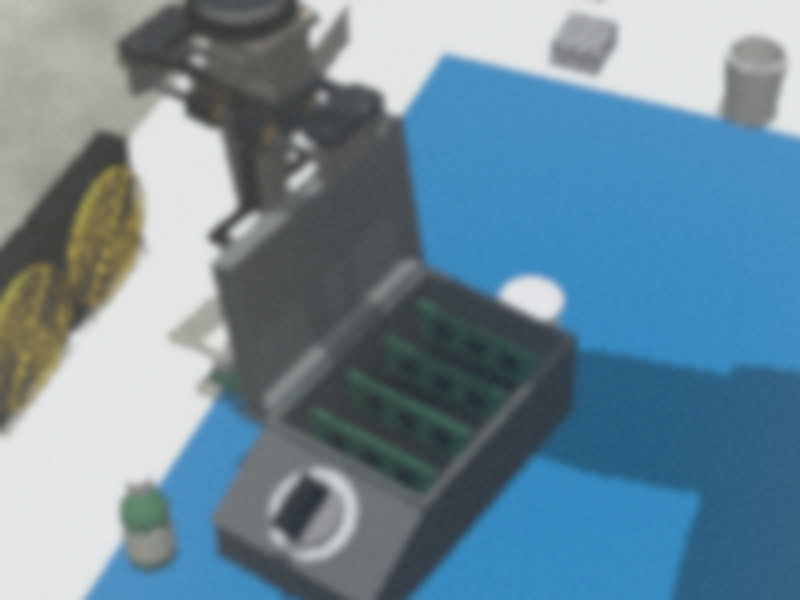

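View pics/scene11.png

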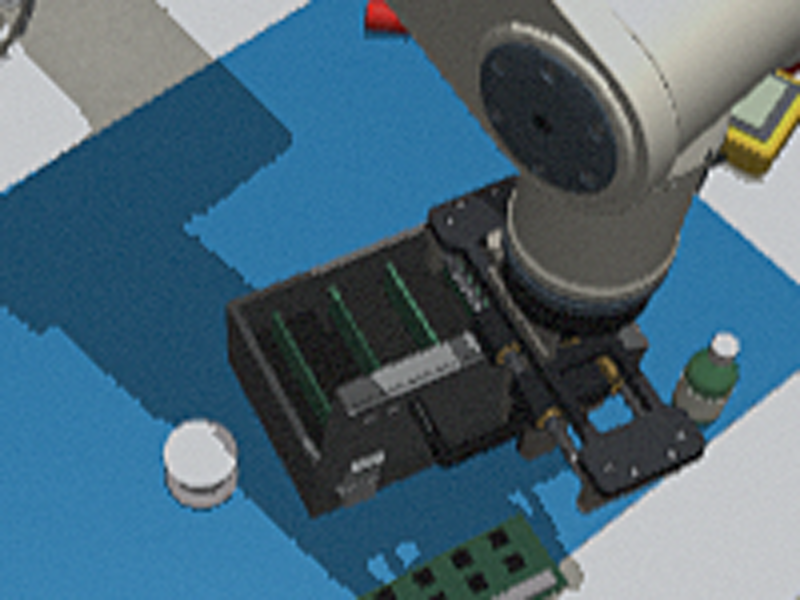

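Emit:
step_arm(
  moves=[
    {"dp":[0.0017,-0.0004,-0.0012],"yaw":0,"hand":0},
    {"dp":[0.0017,-0.0004,-0.0012],"yaw":0,"hand":0},
    {"dp":[0.0016,-0.0004,-0.0012],"yaw":0,"hand":0},
    {"dp":[0,0,0],"yaw":0,"hand":0},
  ],
)

```text
time: 16.58
ee_pos: [0.6974, 0.0595, 0.2603]
tool_rot: [3.141, 0.0, 1.339]
wrist_force: [0.0, -3.5, 0.6]
gripper_width: 0.0091
```

Emit:
step_arm(
  moves=[
    {"dp":[0.001,-0.0002,-0.0008],"yaw":0,"hand":0},
    {"dp":[0,0,0],"yaw":0,"hand":0},
    {"dp":[0,0,0],"yaw":0,"hand":14},
    {"dp":[0,0,0],"yaw":0,"hand":22},
    {"dp":[0,0,0],"yaw":0,"hand":22},
    {"dp":[0,0,0],"yaw":0,"hand":22},
  ],
)

```text
time: 17.32
ee_pos: [0.6984, 0.0595, 0.2595]
tool_rot: [3.141, -0.0, 1.339]
wrist_force: [-0.2, -0.1, 0.2]
gripper_width: 0.0199
```

```bash
python3 look.py 12 wrist side
```

```text
17.325 [0.69837896 0.05953793 0.25952866] [ 3.14145291e+00 -2.02268175e-04  1.33885475e+00] 0.01994008489105876 [-0.17779227 -0.09886048  0.2196297 ]
```

View pics/wrist12.png

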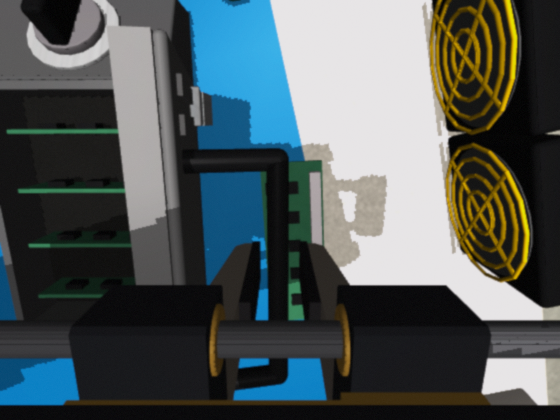

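View pics/side12.png

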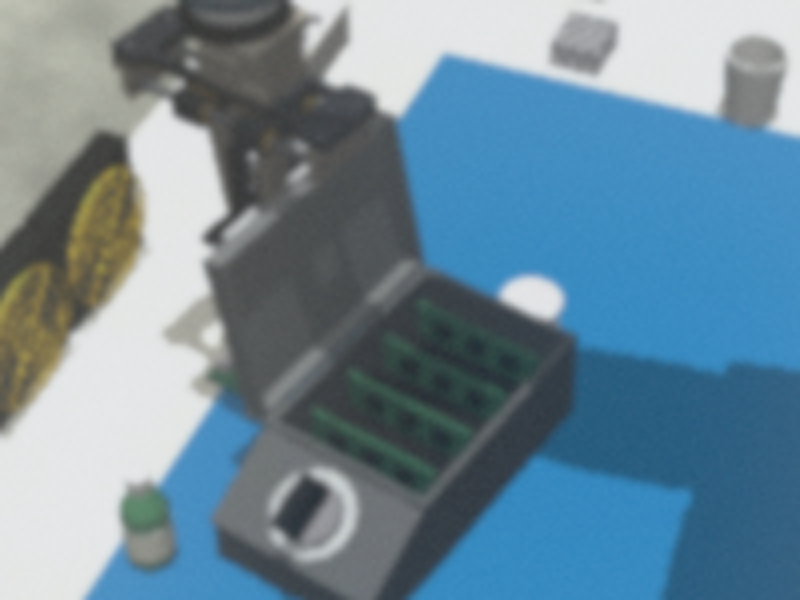

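Emit:
step_arm(
  moves=[
    {"dp":[0,0,0.01],"yaw":0,"hand":22},
    {"dp":[0,0,0.02],"yaw":0,"hand":22},
    {"dp":[0,0,0.02],"yaw":0,"hand":22},
    {"dp":[0,0,0.03],"yaw":0,"hand":22},
    {"dp":[0,0,0.03],"yaw":0,"hand":22},
    {"dp":[0,0,0.03],"yaw":0,"hand":22},
    {"dp":[0,0,0.03],"yaw":0,"hand":22},
    {"dp":[-0.03,-0.04,0],"yaw":0,"hand":22},
    {"dp":[-0.03,-0.04,0],"yaw":0,"hand":22},
    {"dp":[-0.03,-0.04,0],"yaw":0,"hand":22},
    {"dp":[-0.03,-0.04,0],"yaw":0,"hand":22},
    {"dp":[-0.03,-0.04,0],"yaw":0,"hand":22},
    {"dp":[-0.03,-0.04,0],"yaw":0,"hand":22},
    {"dp":[0,0,0],"yaw":0,"hand":22},
    {"dp":[0,0,0],"yaw":0,"hand":22},
  ],
)

```text
time: 19.3
ee_pos: [0.5186, -0.1805, 0.4308]
tool_rot: [3.14, -0.0, 1.338]
wrist_force: [0.0, -0.1, -1.1]
gripper_width: 0.0204
```

```bash
python3 look.py 13 scene side; python3 lid.py scene13 side13; python3 - <<'E'
from h import *
psi=-0.2298;o=np.array([.5531,.0922]);ex=np.array([np.cos(psi),np.sin(psi)]);ey=np.array([-ex[1],ex[0]])
for n in ["scene13","side13"]:
    P=cloud(load(n));C=np.stack([(P[...,:2]-o)@ex,(P[...,:2]-o)@ey,P[...,2]],-1)
    m=(abs(C[...,1])<.095)&(C[...,2]>.12)&(C[...,2]<.24)&(C[...,0]<.14)&(C[...,0]>.02)
    Q=(C[m][:,[0,2]]-[.07,.085])
    for off in (0,.018):
        f=lambda t:(abs(Q@[np.sin(t),np.cos(t)]-off)<.002).sum()
        b=max(np.linspace(1,2.2,241),key=f);print(n,off,b,f(b))
    D=C-np.array([0,.1335,.0635]);a=D@np.array([0,.5,.866]);sd=D@np.array([0,.866,-.5])
    w=(abs(C[...,0])<.04)&(abs(sd)<.03)&(a>.037)&(a<.048)
    print(w.sum(),cv2.minAreaRect((np.stack([C[w][:,0],sd[w]],-1)*1000).astype(np.float32)))
E
```

```text
19.3 [ 0.518617   -0.18045571  0.43080805] [ 3.13975320e+00 -3.42610952e-04  1.33807044e+00] 0.020390111419071228 [ 0.04484988 -0.13687579 -1.14839092]
scene13 522 angle 1.775 207
side13 582 angle 1.68 212
scene13 0 1.895 182
scene13 0.018 1.7550000000000001 604
51 ((2.0546493530273438, 2.006481170654297), (50.256492614746094, 14.665709495544434), 87.45073699951172)
side13 0 1.8600000000000003 409
side13 0.018 1.685 641
79 ((-2.288153648376465, -1.1573562622070312), (43.585025787353516, 15.156868934631348), 87.58436584472656)
```

View pics/side13.png

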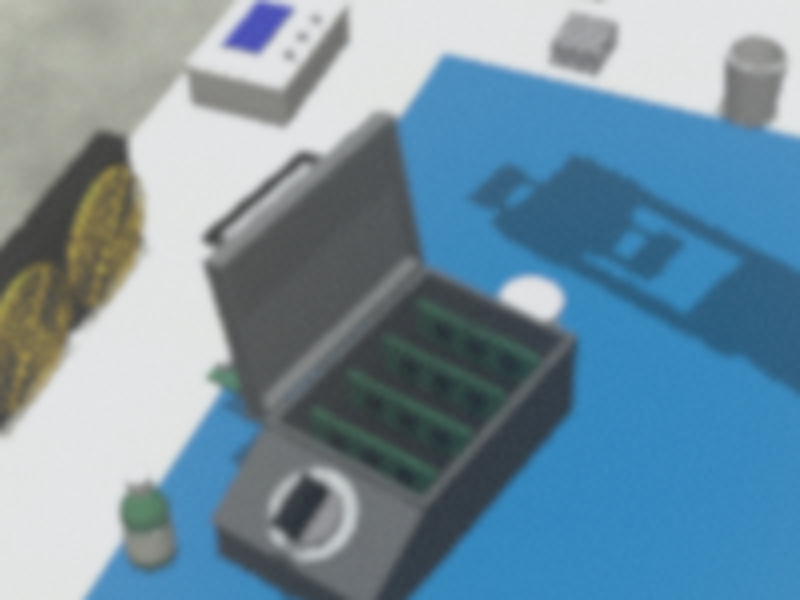

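View pics/scene13.png

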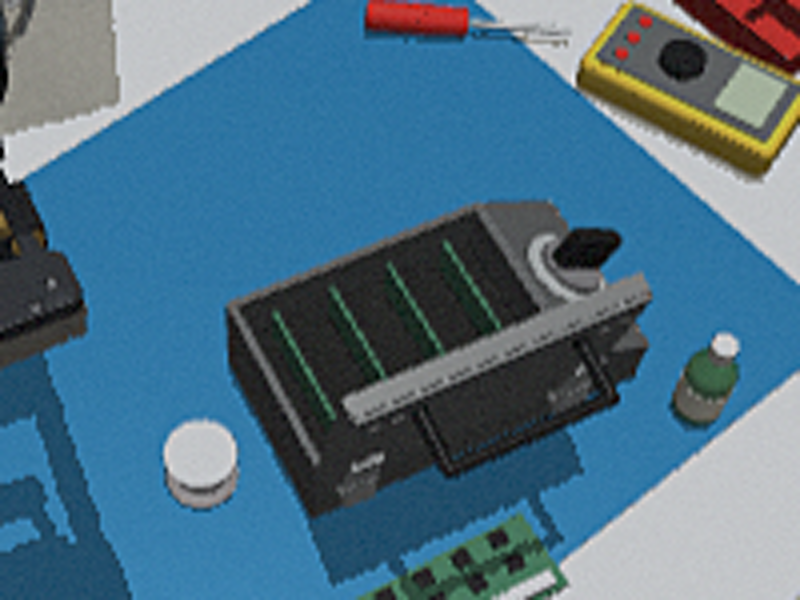

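```bash
python3 -c "
from cell import manip;print(manip.hand_in())"
```

```text
the job is handed in; nothing more can be done
None
```

The job is done and handed in at about 19 s: the vent cap was opened to its stop with the lid shut, then the lid was laid back onto its stop.

- **Vent:** I turned the winged cap anticlockwise with the fingers astride it, then squeezed it into line. A small extra twist met firm resistance, about 0.29 N m against 0.05 N m of friction. It started near 0.15 rad. The wrist camera then showed about 1.50 rad, with the lid still shut. The last scene and side pictures show about 1.53 rad, which is the same within their accuracy.
- **Lid:** I gripped it by the handle, carried it round at about 0.4 rad/s and eased it back at the end, so it did not slam. I let go at about 1.75 rad and lifted clear. The last scene picture measured 1.755 rad. The side camera's fit gave about 1.69, but that camera mostly sees the lid's inner side, so I trusted the scene view and the handle's travel.
- **Forces:** the readings I took at the wrist stayed at about 10 N or less.
- **Bench:** the bottle, reel, board, screwdriver and meter look unmoved in the last pictures. I judged that by eye and did not measure it. The arm stands clear and touches nothing.

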